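# Level the tipped board and slide it out to the gauge, holding it down

## Robot

A 6-joint arm with a two-finger parallel gripper is mounted at the origin on a cart in front of the work surface, level with it; the furniture and walls round the work are solid. World frame = base frame: x ahead of the robot, y to its left, z up, the work surface at z = 0. Lengths are in m, angles in rad, forces in N, time in s.
With the tool pointing down it reaches from about 0.3 to 0.85 m from the base axis. Payload 5.4 kg.
Tool frame: the origin (TCP) lies midway between the tips of the shut fingers; the grasp point (between the pads) lies 19 mm behind it; z points along the fingers, y is the line along which they close (so a half turn about z gives the same grasp; the last joint's range is limited). The gripper opens to 85 mm and grips with 20 to 120 N. Pads are 22 mm wide; open, the fingers measure 114 mm over their backs; the gripper's body (76 mm by 85 mm) begins 54 mm behind the grasp point. The pads swing forward as they close: fully open they stand 13 mm farther back than shut.
Start: joints at [1.133, 0.158, 1.597, -0, 1.386, -0.21], TCP at [0.13, 0.56, 0.231] pointing down, gripper open.
Joint ranges: [-2.91, 2.91], [-0.94, 2.29], [0.18, 2.7], [-1.29, 4.43], [0.17, 2.64], [-3, 3]. Speed limits (rad/s): [2.57, 2.57, 3.14, 3.14, 3.14, 3.14].

## Interface

Orientations are given as [roll, pitch, yaw] about the fixed x, y, z axes, in that order (R = Rz(yaw) Ry(pitch) Rx(roll)).
In Python, from workcell import r gives the robot as it stands.
- The arm moves only by the tool send_rows, never from a script. Its argument "increments" is a list that holds one entry, the list of rows, each a list of 5 numbers: the shift along the tool's x, y, z in cm, then the turn about the tool's z in degrees, then the closure, from 0 (fully open) to 1 (shut). A call has 1 to 5 rows; each row shifts and turns the commanded pose from where the row before left it, along the tool's axes as they then stand; what a row does not reach is not made up. A row lasts 1/8 s, in which the tool goes at most 62.5 mm and 10.7 degrees, less where a joint would pass 70% of its speed; a pose out of reach is approached as far as the arm can. A call with a gripper value outside its range is refused whole. The fingers move at their own pace and stop on an object; "newtons" is the grip in N (left out, the last holds). Time passes only in rows, so rows that do not move let the fingers close. It gives the time, the measured TCP pose, the force, the opening and the grip force at its end, in the units of the state.
- r.read_state(): the state, without advancing time (a new reading comes with each control period).
- r.camera(name): name is "scene" or "top" or "wrist"; returns a dict with "pixels" (400x640x3 uint8, red, green, blue), "fx", "fy", "cx", "cy" (pixels), "rvec" (rotation vector, rad) and "tvec" (3), from world to camera coordinates, as OpenCV has them. Camera axes: x right, y down, z forward; pixel columns grow to the right and rows downward; lengths in m; the calibration is good to about 2 mm. A picture is of the moment at which its call begins. There is no depth.
- r.finish_job(): hands the job in; it is judged then, once.
The state is a dict: "time_s": time; "qpos": joint angles; "qd": joint speeds; "effort": joint torques, N m; "ee_pos": TCP position; "tcp_rot": TCP orientation; "force": force on the tool from outside, world axes, zero at the start; "torque": the same for the moment, N m; "gripper_width": finger opening in m; "grasp_force": force on a finger pad.
Only numpy, scipy, OpenCV 4.12 (cv2) and the standard library are available. Lean on these libraries where they do the work, as an engineer would, in place of code of your own. Each camera call takes 0.05 s, during which the arm holds its last target. There are 200 camera calls.

## Task

The grey board has tipped over the edge of its low metal stand. Take it by the upright fin on its raised inner end and press it down so that it lies level on the stand, then slide it straight outward on the stand, without lifting it clear, until its outer end is in line with the upright blade of the gauge beside it. It overhangs too far to stay there by itself, so finish while still holding it level by the fin, ready for clamping; do not let go, and leave the dish, bottle and timer alone.

Things in the scene. Friction and masses are not known exactly. Their poses are not given: they have to be found in the camera images.
- stand: Fixed grey sheet-metal step, 200 (its x) x 120 (its y) x 50 mm high. Origin at the centre of its underside on the bench; its +x axis points outward, the way the board overhangs; z up.
- stand_edge (a point): Middle of the stand's outward top edge: 100 mm along the stand's +x from its origin, 50 mm high. The tipped board pivots here.
- board: Loose grey laminate board, 440 (its x) x 90 (y) x 10 mm, about 0.3 kg. Origin at the centre of its underside, +x to its outer end. At the start 250 mm of it overhang the stand's edge and it is tipped by 0.2 rad, outer end on the bench. Centre of mass about 235 mm from its outer end: with more overhang it tips unless held down. A steel fin handle stands on its inner end.
- board_handle (a point): Grip point in the fin: board frame (-190, 0, 36) mm, 8 mm below the fin's top. The fin is 50 (board x) x 16 (board y) x 34 mm high above the board's top, to be gripped across its 16 mm; its middle is 30 mm from the board's inner end.
- board_end (a point): Middle of the board's outer end face: board frame (220, 0, 5) mm, 410 mm from the fin's middle.
- gauge: Fixed setting gauge on the bench beside the board's path: 50 x 50 x 8 mm foot, upright steel blade 4 mm thick (its x) x 34 mm wide, top 90 mm high. Axes parallel to the stand's; origin on the bench under the blade's middle, 85 mm to the stand's +y of the board's centre line, 290 to 350 mm outward of the stand's edge. The board passes the blade with 23 mm to spare.
- gauge_mark (a point): Middle of the gauge's blade, 55 mm above the bench. The board's outer end belongs in line with it along the stand's x.
- petri: Small petri dish with lid, 58 mm across, 15 mm high, on the bench beyond the stand; leave alone. Origin at the centre of its underside.
- bottle: Culture bottle, 52 x 55 x 122 mm, on the bench beyond the stand; leave alone. Origin at the centre of its underside.
- timer: White pocket timer, 64 x 70 x 20 mm, on the bench beyond the board; leave alone. Origin at the centre of its underside.
Mind the look-alikes: they are no part of the job. What is shaped like the gauge but blue or turquoise is not meant.

How it is judged:
By the outcome, as a careful person would: the job done as asked, in the order asked, and still so for the second after the job is handed in, while the arm keeps its last pose, push and grip.
It also fails if it takes over 32 s, if anything falls off the work surface, if the arm or the gripper's body presses on something with over 40 N, if the wrist force passes 120 N, or if a joint passes its speed limit or range.

## Working session

There is one attempt and no reset: what is moved stays moved. The work goes in short steps, Python scripts to look and compute and a tool call to move; the robot and the scene stay as the last step left them, time stands still between calls to the robot, and variables do not carry over. Pictures are saved under pics/ and viewed, at most 10 in all, crops included, and the job is handed in when it is done.

Besides the shell and the picture viewer there is one more tool, called after ">>>" as a command line: name --argument value ..., lists and objects as JSON in quotes. send_rows: Moves the arm, as the interface text tells. Its arguments: {"type":"object","properties":{"increments":{"type":"array","items":{"type":"array","items":{"type":"array","items":{"type":"number"}}}},"newtons":{"type":"number"}},"required":["increments"]}

```bash
mkdir -p pics; ls; python3 - <<'E'
from workcell import r
import cv2,numpy as np
s=r.read_state();print({k:np.round(v,3).tolist() for k,v in s.items()})
for n in("scene","top"):
    c=r.camera(n);cv2.imwrite(f"pics/{n}0.png",c["pixels"][...,::-1])
    print(n,c["fx"],c["fy"],c["cx"],c["cy"],c["rvec"],c["tvec"])
E
```

```text
pics
{'time_s': 0.0, 'qpos': [1.133, 0.159, 1.598, 0.0, 1.386, -0.21], 'qd': [-0.0, 0.001, -0.0, 0.001, -0.001, -0.001], 'effort': [-0.002, -39.601, -33.142, -0.0, 0.008, 0.0], 'ee_pos': [0.13, 0.56, 0.23], 'tcp_rot': [-3.14, -0.0, 2.914], 'force': [-0.225, -0.15, -0.401], 'torque': [0.003, 0.033, -0.02], 'grasp_force': 0.0, 'gripper_width': 0.086}
scene 499.7283217634509 499.7283217634509 316.96331695722165 196.22273078572954 [ 2.33640396 -0.82597278  0.30109541] [-0.31122901  0.45380136  1.18920215]
top 379.35710336704386 379.35710336704386 324.6133834375106 200.62022339926688 [ 2.18701132 -2.18133575  0.12706516] [0.18860262 0.56974728 0.89655252]
```

View pics/scene0.png

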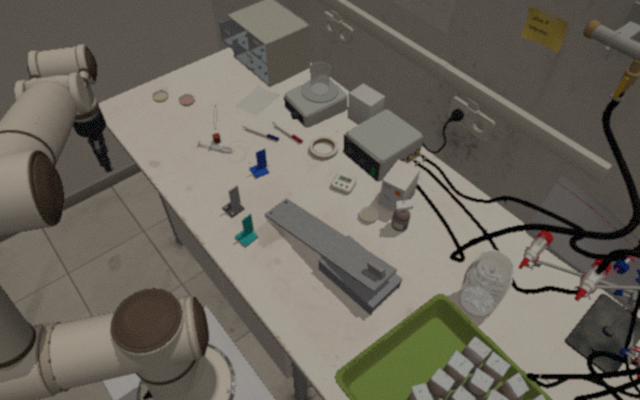

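View pics/top0.png

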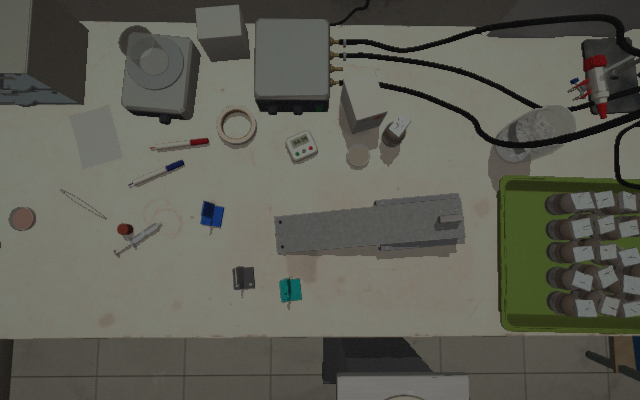

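The scene view shows the board tipped outward (outer end at about (280,205), fin at (375,270)), with the grey gauge at (234,205). In the top view the fin is at (450,218), the outer end at (277,235) and the grey gauge at (243,278). The blue and turquoise gauges are decoys. I'll enlarge both views to measure.

```bash
python3 - <<'E'
import cv2
a=cv2.imread("pics/top0.png")[185:305,225:480];b=cv2.imread("pics/scene0.png")[175:320,210:410]
cv2.imwrite("pics/topc.png",cv2.resize(a,None,fx=3,fy=3,interpolation=cv2.INTER_CUBIC)*1)
cv2.imwrite("pics/scenec.png",cv2.resize(b,None,fx=4,fy=4,interpolation=cv2.INTER_CUBIC))
E
```

```text
(no output)
```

View pics/topc.png

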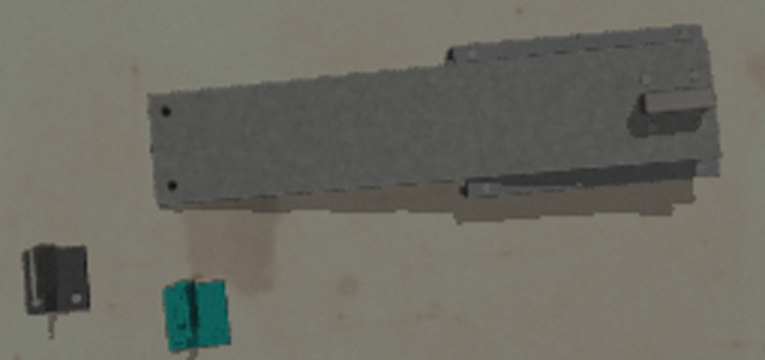

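View pics/scenec.png

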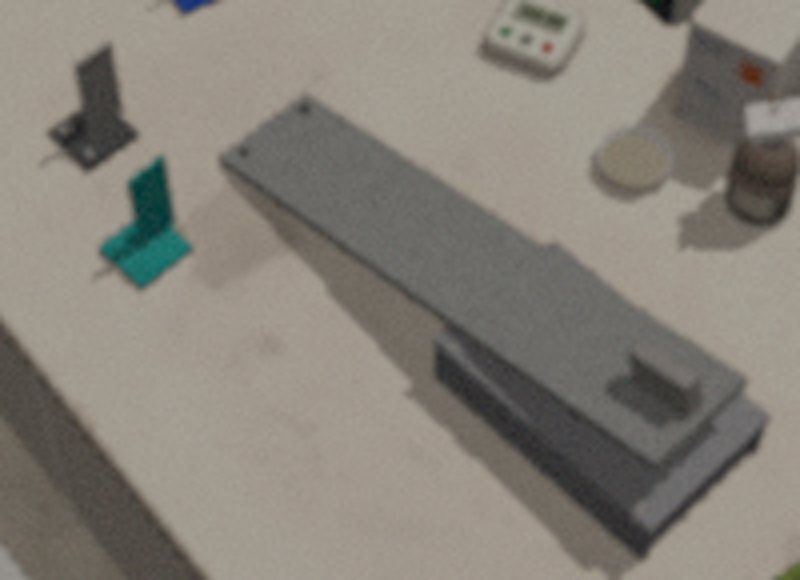

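```bash
cat > h.py <<'E'
from workcell import r
import cv2,numpy as np
from scipy.optimize import least_squares
def proj(c,P): return cv2.projectPoints(np.float64(P).reshape(-1,1,3),np.float64(c["rvec"]),np.float64(c["tvec"]),np.array([[c["fx"],0,c["cx"]],[0,c["fy"],c["cy"]],[0,0,1.]]),None)[0][:,0]
def stand(p,P):
    c,s=np.cos(p[2]),np.sin(p[2]);P=np.atleast_2d(P)/1000
    return P@np.array([[c,s,0],[-s,c,0],[0,0,1]])+[p[0],p[1],0]
def board(B,t=.2,d=0):  # board pts mm -> stand pts mm
    B=np.atleast_2d(B).astype(float)+[30,d,0];c,s=np.cos(t),np.sin(t)
    return np.c_[B[:,0]*c+B[:,2]*s+100,B[:,1],-B[:,0]*s+B[:,2]*c+50]
E
cat > fit.py <<'E'
from h import *
T=r.camera("top");S=r.camera("scene")
m=lambda a,s,o:(np.array(a)+.5)/s-.5+o
ts=[(100,-60,50),(-100,-60,50),(-100,60,50)];tsp=m([(448,50),(702,25),(720,175)],3,(225,185))
tb=[(220,-45,10),(220,45,10)];tbp=m([(149,94),(161,206)],3,(225,185))
ss=[(100,60,50),(100,60,0),(-100,60,50),(-100,60,0),(-100,-60,50)];ssp=m([(437,343),(438,378),(640,520),(643,557),(767,418)],4,(210,175))
sb=[(220,-45,10),(220,45,10),(-220,45,10),(-220,-45,10),(-215,0,44),(-165,0,44)];sbp=m([(307,95),(221,158),(660,463),(745,380),(697,388),(634,347)],4,(210,175))
def f(p):
    return np.r_[proj(T,stand(p,ts))-tsp,proj(T,stand(p,board(tb,d=p[3])))-tbp,proj(S,stand(p,ss))-ssp,proj(S,stand(p,board(sb,d=p[3])))-sbp].ravel()
o=least_squares(f,[.4,.0,1.57,0],x_scale=[.1,.1,.1,10],loss="soft_l1")
print(o.x);print(np.round(o.fun.reshape(-1,2),1).tolist())
p=o.x
h=stand(p,board((-190,0,36),d=p[3]))[0];print("handle",h,"edge",stand(p,(100,0,50)),"end",stand(p,board((220,0,5),d=p[3])))
# gauge: fit blade top corners in both views along x offset g and lateral
gs=m([(77,58),(110,45)],4,(210,175))
def fg(q): 
    a=stand(p,[(q[0],q[1]+17,90),(q[0],q[1]-17,90)]); return (proj(S,a)-gs).ravel()
g=least_squares(fg,[420,85],x_scale=10);print("gauge",g.x-[100,0],g.fun)
for X in (390,410,430,450): print(X-100,((proj(T,stand(p,[(X,85+17,90),(X,85-17,90),(X,102,8),(X,68,8)]))-[225,185]+.5)*3-.5).round().tolist())
np.save("p.npy",p)
s=r.read_state();print(p[2],s["tcp_rot"])
E
python3 fit.py
```

```text
[ 0.51734842 -0.03754388  1.65897508  0.8346941 ]
[[2.7, -1.1], [1.2, 0.2], [1.3, 0.6], [0.4, 0.6], [-0.9, 0.2], [-1.2, -1.5], [-1.6, -0.6], [2.9, 2.7], [0.4, 2.3], [1.5, -0.6], [-0.2, -1.4], [-0.9, -1.1], [-1.3, 0.3], [0.8, -0.6], [-0.8, -1.5], [0.0, -1.2]]
handle [ 0.52089013 -0.08708301  0.11706949] edge [[0.50854197 0.0620676  0.05      ]] end [[0.48604577 0.30704827 0.005233  ]]
gauge [330.94163064  85.35806692] [-0.46496046  1.41417603  0.46990839 -1.4506521 ]
290 [[95.0, 294.0], [91.0, 247.0], [110.0, 281.0], [107.0, 239.0]]
310 [[67.0, 296.0], [64.0, 249.0], [86.0, 284.0], [83.0, 241.0]]
330 [[40.0, 299.0], [37.0, 252.0], [61.0, 286.0], [58.0, 243.0]]
350 [[12.0, 301.0], [9.0, 254.0], [36.0, 288.0], [33.0, 245.0]]
1.6589750823605853 [-3.14040290e+00 -2.34853512e-04  2.91373628e+00]
```

```bash
cat >> h.py <<'E'
def rows(goal,yaw,n):
    s=r.read_state();d=np.array(goal)-s["ee_pos"];y0=s["tcp_rot"][2];dy=(yaw-y0+np.pi)%(2*np.pi)-np.pi
    for k in range(n):
        y=y0+dy*k/n;c,q=np.cos(y),np.sin(y);v=d/n*100
        print(np.round([c*v[0]+q*v[1],q*v[0]-c*v[1],-v[2],-np.degrees(dy)/n],2).tolist())
E
python3 -c "
from h import *
rows([.521,-.087,.22],1.659,15)"
```

```text
[-3.51, -3.61, 0.07, 4.79]
[-3.8, -3.3, 0.07, 4.79]
[-4.07, -2.98, 0.07, 4.79]
[-4.3, -2.63, 0.07, 4.79]
[-4.51, -2.26, 0.07, 4.79]
[-4.68, -1.87, 0.07, 4.79]
[-4.82, -1.47, 0.07, 4.79]
[-4.93, -1.07, 0.07, 4.79]
[-5.0, -0.65, 0.07, 4.79]
[-5.03, -0.23, 0.07, 4.79]
[-5.04, 0.19, 0.07, 4.79]
[-5.0, 0.61, 0.07, 4.79]
[-4.93, 1.03, 0.07, 4.79]
[-4.83, 1.43, 0.07, 4.79]
[-4.69, 1.83, 0.07, 4.79]
```

>>> send_rows --increments '[[[-3.5, -3.6, 0, 4.8, 0], [-3.8, -3.3, 0, 4.8, 0], [-4.1, -3, 0, 4.8, 0], [-4.3, -2.6, 0, 4.8, 0], [-4.5, -2.3, 0, 4.8, 0]]]'

```text
time_s: 0.82
ee_pos: [0.2606, 0.3428, 0.2312]
tcp_rot: [3.141, 0.0, 2.493]
force: [-0.1, -0.4, 0.9]
gripper_width: 0.0851
grasp_force: 0.0
```

>>> send_rows --increments '[[[-4.7, -1.9, 0, 4.8, 0], [-4.8, -1.5, 0, 4.8, 0], [-4.9, -1.1, 0, 4.8, 0], [-5, -0.6, 0, 4.8, 0], [-5, -0.2, 0, 4.8, 0]]]'

```text
time_s: 1.45
ee_pos: [0.3907, 0.1273, 0.2314]
tcp_rot: [3.141, 0.0, 2.073]
force: [1.1, 0.6, -0.3]
gripper_width: 0.0853
grasp_force: 0.0
```

>>> send_rows --increments '[[[-5, 0.2, 0, 4.8, 0.3], [-5, 0.6, 0, 4.8, 0.3], [-4.9, 1, 0, 4.8, 0.3], [-4.8, 1.4, 0, 4.8, 0.3], [-4.7, 1.8, 0, 4.8, 0.3]]]'

```text
time_s: 2.08
ee_pos: [0.5196, -0.0878, 0.2311]
tcp_rot: [-3.142, -0.0, 1.654]
force: [-0.5, -0.2, 0.4]
gripper_width: 0.0598
grasp_force: 0.0
```

```bash
python3 - <<'E'
from h import *
c=r.camera("wrist");cv2.imwrite("pics/w1.png",c["pixels"][...,::-1]);print({k:v for k,v in c.items() if k!="pixels"})
s=r.read_state();print(s["time_s"],s["ee_pos"],s["tcp_rot"],s["gripper_width"])
p=np.load("p.npy")
print(proj(c,stand(p,board([(-215,-8,44),(-165,-8,44),(-165,8,44),(-215,8,44),(-220,-45,10),(-220,45,10)],d=p[3]))).round().tolist())
E
```

```text
{'fx': 287.5854789073027, 'fy': 287.5854789073027, 'cx': 321.21721095432025, 'cy': 201.61655652278068, 'rvec': array([-2.80843339, -0.11785394, -0.01984514]), 'tvec': array([-0.51085363, -0.16405296,  0.33738007])}
2.125 [ 0.52170612 -0.09289859  0.23099056] [3.14000603 0.00391819 1.64810816] 0.05969527214402309
[[331.0, 227.0], [331.0, 172.0], [313.0, 172.0], [314.0, 227.0], [366.0, 224.0], [279.0, 225.0]]
```

View pics/w1.png

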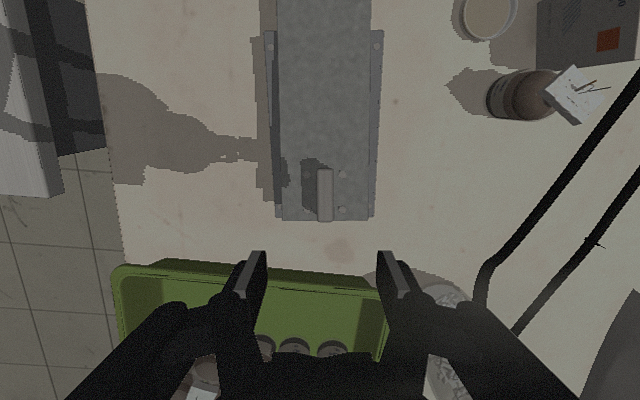

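The wrist view shows the fin top at x 318–332, y 168–221. That is about 4 mm further outward and 3 mm to +x of the fit, so I correct by that and descend.

>>> send_rows --increments '[[[0.4, 0.15, 3, -0.4, 0.3], [0.4, 0.1, 3, 0, 0.3], [0, 0, 3, 0, 0.3], [0, 0, 0, 0, 0.3], [0, 0, 0, 0, 0.3]]]'

```text
time_s: 2.75
ee_pos: [0.5214, -0.0782, 0.1425]
tcp_rot: [3.14, 0.001, 1.664]
force: [-0.5, -0.9, -0.0]
gripper_width: 0.0599
grasp_force: 0.0
```

```bash
python3 - <<'E'
from h import *
c=r.camera("wrist");cv2.imwrite("pics/w2.png",c["pixels"][...,::-1]);
s=r.read_state();print(s["time_s"],s["ee_pos"],s["tcp_rot"],s["gripper_width"])
p=np.load("p.npy");p[:2]+=[.003,.004]
print(proj(c,stand(p,board([(-215,-8,44),(-165,-8,44),(-165,8,44),(-215,8,44),(-220,-45,10),(-220,45,10)],d=p[3]))).round().tolist(), stand(p,board((-190,0,36),d=p[3])))
print("tcp,grasp",proj(c,[s["ee_pos"],s["ee_pos"]+np.array([0,0,.019])]))
E
```

```text
2.8 [ 0.52181894 -0.07836811  0.14302545] [3.13907595e+00 1.26167207e-03 1.66431563e+00] 0.05966466199061638
[[336.0, 292.0], [337.0, 214.0], [311.0, 214.0], [311.0, 292.0], [383.0, 278.0], [263.0, 278.0]] [[ 0.52389013 -0.08308301  0.11706949]]
tcp,grasp [[321.1314694  264.57098613]
 [321.18139772 284.92507718]]
```

View pics/w2.png

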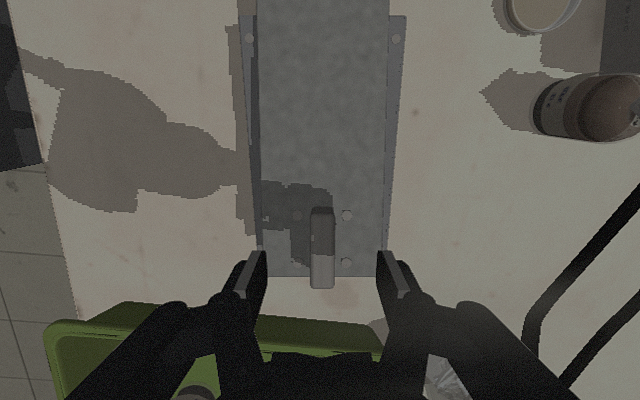

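The fin now spans x 310–335, y 207–288, so it lies centred between the fingers to within about 2 mm. I go down and grip.

>>> send_rows --increments '[[[-0.2, 0.1, 2, 0, 0.3], [0, 0, 1.5, 0, 0.3], [0, 0, 0.7, 0, 0.3], [0, 0, 0, 0, 0.6], [0, 0, 0, 0, 1]]]' --newtons 70

```text
time_s: 3.42
ee_pos: [0.5224, -0.0801, 0.1]
tcp_rot: [3.141, 0.001, 1.664]
force: [0.2, 0.4, 0.0]
gripper_width: 0.0241
grasp_force: 0.0
```

>>> send_rows --increments '[[[0, 0, 0, 0, 1], [0, 0, 0, 0, 1], [0, 0, 0, 0, 1], [0, 0, 0, 0, 1]]]'

```text
time_s: 3.92
ee_pos: [0.5224, -0.0802, 0.0998]
tcp_rot: [3.141, 0.001, 1.664]
force: [1.5, -1.5, 1.8]
gripper_width: 0.0146
grasp_force: 69.8
```

>>> send_rows --increments '[[[-0.26, 0, 0.62, 0, 1], [-0.24, 0, 0.62, 0, 1], [-0.21, 0, 0.62, 0, 1], [-0.18, 0, 0.62, 0, 1], [0, 0, 0, 0, 1]]]'

```text
time_s: 4.55
ee_pos: [0.5234, -0.0897, 0.0749]
tcp_rot: [3.14, 0.001, 1.664]
force: [-0.1, -3.4, 5.1]
gripper_width: 0.015
grasp_force: 70.5
```

>>> send_rows --increments '[[[-0.15, 0, 0.5, 0, 1], [0, 0, 0, 0, 1], [0, 0, 0, 0, 1]]]'

```text
time_s: 4.92
ee_pos: [0.5236, -0.0909, 0.0702]
tcp_rot: [3.14, 0.001, 1.664]
force: [0.9, -4.9, 5.2]
gripper_width: 0.0143
grasp_force: 70.6
```

>>> send_rows --increments '[[[-0.03, 0, 0.1, 0, 1], [0, 0, 0, 0, 1]]]'

```text
time_s: 5.18
ee_pos: [0.5236, -0.091, 0.0697]
tcp_rot: [3.141, 0.001, 1.664]
force: [-0.8, -2.9, 9.0]
gripper_width: 0.0148
grasp_force: 71.1
```

>>> send_rows --increments '[[[-0.03, 0, 0.1, 0, 1], [0, 0, 0, 0, 1]]]'

```text
time_s: 5.42
ee_pos: [0.5236, -0.091, 0.0697]
tcp_rot: [3.141, 0.0, 1.664]
force: [-3.8, -0.4, 16.4]
gripper_width: 0.0145
grasp_force: 72.3
```

```bash
python3 - <<'E'
from h import *
s=r.read_state();print(s["time_s"],s["ee_pos"],s["force"])
a=r.camera("scene")["pixels"][...,::-1];b=r.camera("top")["pixels"][...,::-1]
f=lambda i:cv2.resize(i,None,fx=3,fy=3,interpolation=cv2.INTER_CUBIC)
cv2.imwrite("pics/c3.png",np.vstack([f(a[165:285,210:410]),f(b[185:265,270:470])]))
E
```

```text
5.425 [ 0.52362214 -0.09102072  0.06969902] [-3.83176895 -0.41790456 16.42390613]
```

View pics/c3.png

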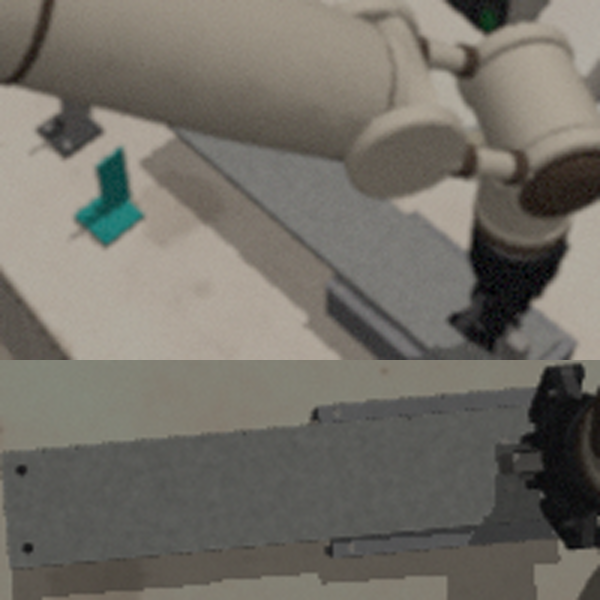

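Scene and top views show the board clear of the bench at its outer end and lying along the stand. The force rises to 16 N with no further travel, so it is level and seated. The outer corners in the top crop are at (3,453) and (10,568). Now I slide it most of the way.

>>> send_rows --increments '[[[0.5, 0, 0, 0, 1], [1, 0, 0, 0, 1], [1, 0, 0, 0, 1], [1, 0, 0, 0, 1], [0.5, 0, 0, 0, 1]]]'

```text
time_s: 6.15
ee_pos: [0.5213, -0.0527, 0.0698]
tcp_rot: [3.138, 0.004, 1.665]
force: [1.0, -7.2, 9.8]
gripper_width: 0.0149
grasp_force: 71.4
```

>>> send_rows --increments '[[[0.5, 0, 0, 0, 1], [1, 0, 0, 0, 1], [1, 0, 0, 0, 1], [0.5, 0, 0, 0, 1], [0, 0, 0, 0, 1]]]'

```text
time_s: 6.78
ee_pos: [0.5189, -0.0227, 0.07]
tcp_rot: [3.137, 0.004, 1.665]
force: [1.0, -6.0, 10.9]
gripper_width: 0.0147
grasp_force: 71.5
```

```bash
python3 - <<'E'
from h import *
s=r.read_state();print(s["time_s"],s["ee_pos"],s["force"])
b=np.mean([r.camera("top")["pixels"].astype(float) for _ in range(4)],0)[...,::-1]
g=cv2.resize(b[195:300,228:361],None,fx=5.5,fy=5.5,interpolation=cv2.INTER_CUBIC)*1.6
cv2.imwrite("pics/c4.png",g.clip(0,255).astype(np.uint8))
E
```

```text
6.775 [ 0.51887143 -0.02270692  0.07001904] [ 1.02243458 -5.96236679 10.90860974]
```

View pics/c4.png

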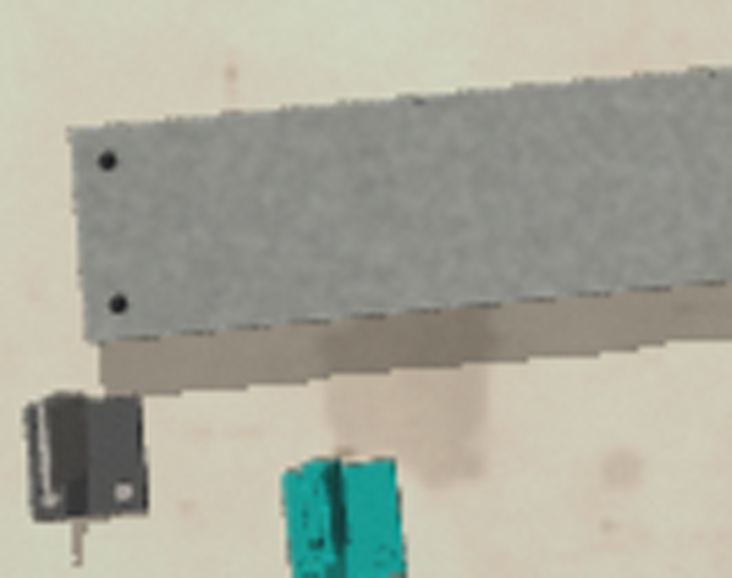

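The top view shows the board's outer corners at (71,130) and (88,342). The blade's lit top strip runs from (43,402) to (51,503), and the base of its inner face is near x = 88. I compute the remaining gap along the stand.

```bash
cat >> h.py <<'E'
def ray(c,uv,z):
    R=cv2.Rodrigues(c["rvec"])[0];C=-R.T@c["tvec"]
    d=R.T@np.array([(uv[0]-c["cx"])/c["fx"],(uv[1]-c["cy"])/c["fy"],1]);return C+d*(z-C[2])/d[2]
def tostand(p,P):
    a=np.array(P)-[p[0],p[1],0];c,s=np.cos(p[2]),np.sin(p[2]);return np.array([c*a[0]+s*a[1]-.1,-s*a[0]+c*a[1],a[2]])*1000
E
python3 - <<'E'
from h import *
T=r.camera("top");S=r.camera("scene");p=np.load("p.npy");p[:2]+=[.002,.006]
m=lambda a,s,o:(np.array(a)+.5)/s-.5+o
for n,a,z in [("end-",(71,130),.06),("end+",(88,342),.06),("side",(730,68),.06),("side",(730,281),.06),("top a",(43,402),.09),("top b",(51,503),.09),("base a",(86,400),.008),("base b",(89,515),.008),("foot r a",(141,397),.008),("foot r b",(148,514),.008),("foot l",(33,520),.008)]:
    print(n,tostand(p,ray(T,m(a,5.5,(228,195)),z)).round(1))
for a in [(77,58),(110,45)]: print("scene top",tostand(p,ray(S,m(a,4,(210,175)),.09)).round(1))
S0=cv2.imread("pics/scene0.png")[178:222,215:260];T0=cv2.imread("pics/top0.png")[260:296,228:262]
f=lambda i,k:cv2.resize(i,None,fx=k,fy=k,interpolation=cv2.INTER_CUBIC)
a=f(S0,8);b=f(T0,10);b=cv2.copyMakeBorder(b,0,max(0,a.shape[0]-b.shape[0]),0,0,0);a=cv2.copyMakeBorder(a,0,b.shape[0]-a.shape[0],0,0,0)
cv2.imwrite("pics/g.png",(np.hstack([a,b])*1.5).clip(0,255).astype(np.uint8))
E
```

```text
end- [314.8 -41.7  60. ]
end+ [313.7  47.1  60. ]
side [ 35.6 -44.1  60. ]
side [44.2 45.3 60. ]
top a [327.4  68.2  90. ]
top b [326.8 108.2  90. ]
base a [326.2  74.1   8. ]
base b [328.2 123.9   8. ]
foot r a [302.1  75.    8. ]
foot r b [302.5 125.8   8. ]
foot l [352.6 123.9   8. ]
scene top [328.5 100.6  90. ]
scene top [321.7  75.4  90. ]
```

View pics/g.png

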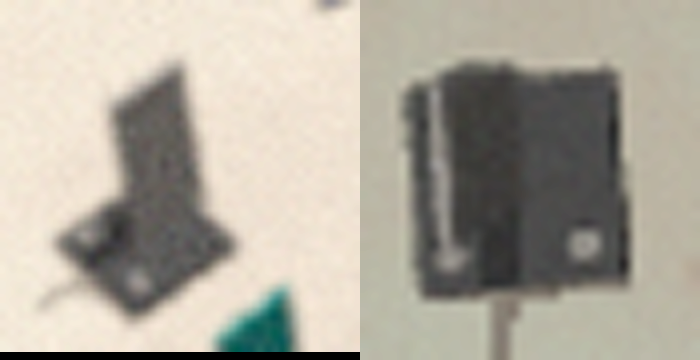

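Foot and blade top agree: the mark is about 327 mm from the edge and the board end is at about 314 mm, so 13 mm remain.

>>> send_rows --increments '[[[0.5, 0, 0, 0, 1], [0.5, 0, 0, 0, 1], [0.3, 0, 0, 0, 1], [0, 0, 0, 0, 1], [0, 0, 0, 0, 1]]]'

```text
time_s: 7.7
ee_pos: [0.5179, -0.0103, 0.0702]
tcp_rot: [3.136, 0.005, 1.665]
force: [-0.1, -6.1, 11.5]
gripper_width: 0.0147
grasp_force: 71.6
```

```bash
python3 - <<'E'
from h import *
s=r.read_state();print(s["time_s"],s["ee_pos"],s["force"])
b=np.mean([r.camera("top")["pixels"].astype(float) for _ in range(4)],0)[...,::-1]
g=cv2.resize(b[195:300,220:295],None,fx=5.5,fy=5.5,interpolation=cv2.INTER_CUBIC)*1.6
a=r.camera("scene")["pixels"][...,::-1]
h=cv2.resize(a[190:315,310:410],None,fx=3.8,fy=4.62,interpolation=cv2.INTER_CUBIC)*1.6
cv2.imwrite("pics/c5.png",np.hstack([g,h[:g.shape[0]]]).clip(0,255).astype(np.uint8))
E
```

```text
7.7 [ 0.51791587 -0.0102847   0.07021298] [-0.14217209 -6.1329397  11.52078122]
```

View pics/c5.png

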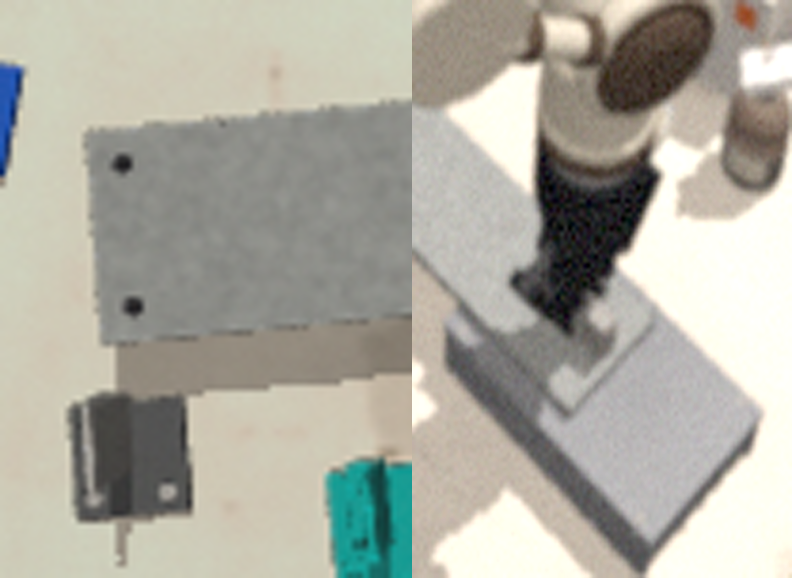

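```bash
python3 - <<'E'
from h import *
C=[r.camera("top") for _ in range(6)];c=C[0];p=np.load("p.npy");p[:2]+=[.002,.006]
I=np.mean([k["pixels"].astype(float).mean(2) for k in C],0).astype(np.float32)
def prof(y,z,xs):
    P=stand(p,np.c_[xs+100,np.full(len(xs),y),np.full(len(xs),z)]);q=proj(c,P).astype(np.float32)
    return cv2.remap(I,q[:,:1],q[:,1:],cv2.INTER_LINEAR)[:,0]
xs=np.arange(285,375,.25)
def edge(ys,z,lo,hi,sg=1):
    a=np.mean([prof(y,z,xs) for y in ys],0);a=cv2.GaussianBlur(a[None].astype(np.float32),(0,0),4)[0]
    d=np.gradient(a)*sg;k=(xs>lo)&(xs<hi);return xs[k][np.argmax(d[k])]
for ys in ([-30,-20],[-5,5],[20,30]): print("end",edge(ys,60,315,340))
ys=range(90,115,3)
print("foot outer",edge(ys,8,340,362),"inner",edge(ys,8,292,312,-1))
a=np.mean([prof(y,90,xs) for y in range(76,98,2)],0);k=(xs>315)&(xs<340);print("blade top brightest",xs[k][np.argmax(cv2.GaussianBlur(a[None],(0,0),4)[0][k])])
print(r.read_state()["time_s"])
E
```

```text
end 328.0
end 327.5
end 327.5
foot outer 353.25 inner 302.0
blade top brightest 339.75
8.25
```

Sub-pixel edges put the board end at 327.6 mm and the foot centre (blade) at 327.6 mm. They are in line, and the board is held level with about 11 N down.

```bash
python3 -c "
from workcell import r
s=r.read_state();print(s['ee_pos'],s['force'],s['grasp_force']);print(r.finish_job())"
```

```text
[ 0.51789509 -0.01028376  0.07020104] [ 0.87080907 -7.70964366 12.32826682] 71.61227703094482
the job is handed in; nothing more can be done
None
```

I pressed the board level on the stand and slid it out until its end lined up with the grey gauge's blade (to about 1 mm in the top camera). I then handed the job in with the arm still holding it by the fin; the hand-in returned no verdict.

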